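Lock the fence and hold the stamping plate for scraping

TASK

Get the nail-stamping station ready for a scrape: first lock the fence by turning both of its T-knobs clockwise until they stop. Then slide the steel-faced stamping plate up to the fence and hold it there with one slanting push of the fingers, firmly down on the board and firmly against the fence at once, lying flat, its long edge flush along the fence over its whole length; finish while still holding that push, and leave the two jars, the polish bottle and the stamper standing where they are.

Things in the scene. Friction and masses are not known exactly. Their poses are not given: they have to be found in the camera images.
- board: bamboo base board of the stamping station, fixed, 200 mm (x) by 270 mm (y), 12 mm thick, on the table. Origin at the centre of its underside, at table height; its x points from the working side to the fence side, z up
- fence: fixed aluminium angle fence, 250 mm long. Origin at the foot of its working face, mid-length, on the board's top (12 mm above the table), 45 mm along the board's x; axes as the board's. Face: plane x = 0 here, 16 mm high, 5 mm thick, looks to -x, where the plate lies; y runs along it. Its 5 mm thick foot flange reaches to x = 50 mm and carries the T-knobs at x = 28, y = +90 and -90 mm
- knob_left (a joint): left black T-knob clamping the fence (at y = +90 mm in the fence's frame). Value = turn clockwise seen from above, rad: 0 slack (bar across the fence, along its x), 1.571 tight, at the end stop (bar along the fence, along its y). Starts at 0.05 to 0.5, stays where left, takes about 0.1 N m to turn; it neither rises nor sinks
- knob_right (a joint): right black T-knob clamping the fence (at y = -90 mm in the fence's frame). Value = turn clockwise seen from above, rad: 0 slack (bar across the fence, along its x), 1.571 tight, at the end stop (bar along the fence, along its y). Starts at 0.05 to 0.5, stays where left, takes about 0.1 N m to turn; it neither rises nor sinks
- knob_left_grip (a point): centre of the left T-knob's grip bar, on its turning axis: at y = +90 mm in the fence's frame, 28 mm behind the fence's working face, 41.5 mm above the table. Bar 44 mm long (this point's x, turns with the knob), 12 mm thick (y), 17 mm high (z), on a 19 mm round collar; flange top 24.5 mm and top of the fence's face 13.5 mm below the point
- knob_right_grip (a point): centre of the right T-knob's grip bar, on its turning axis: at y = -90 mm in the fence's frame, 28 mm behind the fence's working face, 41.5 mm above the table. Bar 44 mm long (this point's x, turns with the knob), 12 mm thick (y), 17 mm high (z), on a 19 mm round collar; flange top 24.5 mm and top of the fence's face 13.5 mm below the point
- plate: engraved steel on a white plastic carrier, 60 (x) by 120 (y) by 8 mm, 0.1 kg, loose, flat on the board (top at 20 mm), its centre 50 to 75 mm from the fence's face, up to 0.2 rad askew. Friction 0.25 below, 0.8 on top: it slides and turns with two spread fingertips pressed on it; pushed at one point it may jam askew. Origin: centre of its underside; home, 30 mm from the fence's face.
- gel_jar: small square black gel jar with white gel in its mouth, 34 mm square, 31 mm tall, loose, to the left of the board; origin at the centre of its underside. Leave it alone
- round_jar: small round black jar, 38 mm wide, 31 mm tall, loose, to the left of the board; origin at the centre of its underside. Leave it alone
- polish: clear polish bottle with a black cap, 29 mm wide, 75 mm tall, loose, to the right of the board; origin at the centre of its underside. Leave it alone
- stamper: white stamper standing on its end with a clear domed head up, 35 mm wide, 71 mm tall, loose, to the right of the board; origin at the centre of its underside. Leave it alone

How it is judged (in metres and radians):
On the way, in this order (a step that is already met when the one before it is completed fails the run):
1. both T-knobs turned clockwise to their end stops (value of joint each of knob_left, knob_right above 1.45 rad), for 0.2 s.
2. the plate pressed by the fingers against the fence and the board at once, flat and flush (x of plate in the frame of fence between -0.0335 and -0.026 m and y of plate in the frame of fence between -0.066 and 0.066 m and z of plate in the frame of fence between -0.003 and 0.003 m and angle between the y axis of plate and the y axis of fence, either way round below 0.05 rad and angle between plate's own z axis and vertical below 0.05 rad and contact force between plate and board above 4 N and contact force between plate and fence above 2 N and contact force between the fingers and plate above 4 N and linear speed of plate below 0.02 m/s), for 0.3 s.
At the end, for the whole second after the job is handed in: knobs past 1.45 rad; plate at rest, flat (3 mm, 0.05 rad), flush on the fence (centre 26 to 33.5 mm from its face, within 0.05 rad of parallel, within 66 mm of its middle); pushes held: fingers on plate over 4 N, plate on board over 4 N, plate on fence over 2 N (all of step 1 and all of step 2); the arm keeps its last pose, push and grip.
It fails at once if the gel jar knocked over or moved more than 20 mm (distance of gel_jar from where it was at the start of the episode above 0.02 m or angle between gel_jar's own z axis and vertical above 0.5 rad).
It fails at once if the round jar knocked over or moved more than 20 mm (distance of round_jar from where it was at the start of the episode above 0.02 m or angle between round_jar's own z axis and vertical above 0.5 rad).
It fails at once if the polish knocked over or moved more than 20 mm (distance of polish from where it was at the start of the episode above 0.02 m or angle between polish's own z axis and vertical above 0.5 rad).
It fails at once if the stamper knocked over or moved more than 20 mm (distance of stamper from where it was at the start of the episode above 0.02 m or angle between stamper's own z axis and vertical above 0.5 rad).
It also fails if it takes over 58 s, if anything falls off the work surface, if the arm or the gripper's body presses on something with over 40 N, if the wrist force passes 120 N, or if a joint passes its speed limit or range.

ROBOT

A 6-joint arm with a two-finger parallel gripper is mounted at the origin on the work surface. World frame = base frame: x ahead of the robot, y to its left, z up, the work surface at z = 0. Lengths are in mm, angles in rad, forces in N, time in s.
With the tool pointing down it reaches from about 350 to 875 mm from the base axis. Payload 4.2 kg.
Tool frame: the origin (TCP) lies midway between the tips of the shut fingers; the grasp point (between the pads) lies 19 mm behind it (arm.tcp_to_grasp is the distance from the TCP to the grasp point, in mm); z points along the fingers, y is the line along which they close (so a half turn about z gives the same grasp; the last joint's range is limited). The gripper opens to 85 mm and grips with 20 to 120 N. Pads are 22 mm wide; open, the fingers measure 114 mm over their backs; the gripper's body (76 mm by 85 mm) begins 54 mm behind the grasp point. The pads swing forward as they close: fully open they stand 13 mm farther back than shut.
Start: joints at [1.548, 0.385, 0.008, 0, -1.194, -0.259], TCP at [173.771, 600.336, 231.312] pointing down, gripper open.
Joint ranges: [-3.14, 3.14], [-1.21, 2.06], [-1.07, 1.41], [-3.16, 2.05], [-2.99, -0.16], [-3.1, 3.1]. Speed limits (rad/s): [2.79, 2.79, 3.14, 3.14, 3.14, 3.14].

INTERFACE

Orientations are given as a unit quaternion [x, y, z, w].
In Python, from bench import arm gives the robot as it stands.
- The arm moves only by the tool arm_command, never from a script. Its argument "rows" is a list of rows, each a list of 2 entries, a list of its own where there are three numbers: the shift along the tool's x, y, z as a fraction of full scale, then the turn, a rotation vector about the tool's x, y, z as a fraction of full scale. In form: [[[x, y, z], [wx, wy, wz]], ...]. A call has 1 to 5 rows; each row is the pose to reach, as a shift and turn from the pose commanded when the call began, along the tool's axes at that moment, turning the shorter way round; what a row does not reach only later rows make up. Full scale, the value 1, is 0.25 m for a shift and 180 degrees for a turn. A row lasts 1/10 s, in which the tool goes at most 50 mm and 8.59 degrees, less where a joint would pass 70% of its speed; a pose out of reach is approached as far as the arm can. A call with a number of a shift or a turn outside -1 to 1 is refused whole. A call with a gripper value outside its range is refused whole. "grip" is the opening, from 0 (shut) to 1 (fully open), set as the call begins (left out, the last holds). The fingers move at their own pace and stop on an object; the grip force is fixed at half the most. Time passes only in rows, so rows that repeat a pose let the fingers close. It gives the time, the measured TCP pose, the force, the opening and the grip force at its end, in the units of the state.
- arm.read_state(): the state, without advancing time (a new reading comes with each control period).
- arm.get_image(name): name is "scene" or "top" or "wrist"; returns (picture, depth): 384x512x3 uint8, blue, green, red; 384x512 float32, mm along the optical axis (not along the pixel's ray), 0 where there is no reading.
- arm.camera_info(name): a dict with "fx", "fy", "cx", "cy" (pixels), "k1" (the pictures are not rectified: a ray, as slopes to the right and down, at radius r is drawn at 1 + k1 r^2 times it, then the intrinsics apply), "extrinsics" (4x4, takes a point from camera to world coordinates). Camera axes: x right, y down, z forward; pixel columns grow to the right and rows downward; lengths in mm; the calibration is good to about 2 mm. A picture is of the moment at which its call begins: read the wrist's pose just before it. camera_info takes no time and is no camera call; for the wrist camera it gives the pose at the moment of the call.
- arm.job_done(): hands the job in; it is judged then, once.
Trained networks look in the newest picture that a camera, given by its name, has taken for a name from the list of things; names that differ only in an ending like _2 or _b are one class to them, and where a whole thing is asked for, a point or a joint stands for the part that bears it (a point fixed in the world has none). Each returns a list of dicts, best first, with "score" (0 to 1); they miss things now and then, are a little off and sometimes report something else, mostly with a low value. They report only what shows in the picture. A call takes as long as a camera call.
- arm.spot_in(camera, query): "position" ([column, row] in pixels, amid what is visible of it).
The state is a dict: "clock": time; "joints": joint angles; "joint_vel": joint speeds; "joint_efforts": joint torques, N m; "position": TCP position; "ee_rot": TCP orientation; "contact_force": force on the tool from outside, world axes, zero at the start; "wrist_torque": the same for the moment, N m; "gripper_width": finger opening in mm; "grasp_force": force on a finger pad.
Only numpy, scipy, OpenCV 4.12 (cv2) and the standard library are available. Lean on these libraries where they do the work, as an engineer would, in place of code of your own. Each camera call takes 0.05 s, during which the arm holds its last target. There are 200 camera calls.

## Working session

There is one attempt and no reset: what is moved stays moved. The work goes in short steps, Python scripts to look and compute and a tool call to move; the robot and the scene stay as the last step left them, time stands still between calls to the robot, and variables do not carry over. Pictures are saved under pics/ and viewed, at most 10 in all, crops included, and the job is handed in when it is done.

Besides the shell and the picture viewer there is one more tool, called in YAML: its name, and indented under it one key for each argument. arm_command: Moves the arm, as the interface text tells. Shift numbers are shares of 0.25 m and turn numbers shares of 180 degrees, none past 1 either way. Its arguments: {"type":"object","properties":{"rows":{"type":"array","items":{"type":"array"}},"grip":{"type":"number"}},"required":["rows"]}

```bash
mkdir -p pics; cat > h.py <<'E'
import numpy as np, cv2
from bench import arm
from scipy.spatial.transform import Rotation as R
def px2w(cam, pts, z=None, depth=None, info=None):
    c=info or arm.camera_info(cam); E=np.array(c["extrinsics"]); out=[]
    K=np.array([[c["fx"],0,c["cx"]],[0,c["fy"],c["cy"]],[0,0,1]])
    for p in pts:
        u=cv2.undistortPoints(np.array([[p]],float),K,np.array([c["k1"],0,0,0]))[0,0]
        d=np.array([u[0],u[1],1.])
        if z is None: s=depth[int(round(p[1])),int(round(p[0]))]
        else: s=(z-E[2,3])/(E[:3,:3]@d)[2]
        out.append(E[:3,:3]@(d*s)+E[:3,3])
    return np.array(out)
E
python3 - <<'E'
from h import *
for n in ("top","scene"):
    im,d=arm.get_image(n); cv2.imwrite(f"pics/{n}0.png",im); np.save(f"{n}0.npy",d)
    print(n,arm.camera_info(n))
    for q in ("plate","knob_left_grip","fence","gel_jar","round_jar","polish","stamper"):
        r=arm.spot_in(n,q)[:2]
        for x in r: print(q,x, px2w(n,[x["position"]],depth=d).round(0))
print(arm.read_state())
E
```

```text
top {'fx': 360.8058878338348, 'fy': 360.8058878338348, 'cx': 259.3761890375273, 'cy': 190.72786800203554, 'k1': -0.024302989448088824, 'extrinsics': array([[ 6.08687159e-03, -9.96594366e-01,  8.22351530e-02,
         4.57132622e+02],
       [-9.99977991e-01, -6.28330705e-03, -2.13012033e-03,
         5.09541333e+01],
       [ 2.63957463e-03, -8.22203773e-02, -9.96610677e-01,
         7.17698915e+02],
       [ 0.00000000e+00,  0.00000000e+00,  0.00000000e+00,
         1.00000000e+00]])}
plate {'position': [322.6, 176.5], 'score': 0.97} [[543. -73.  21.]]
plate {'position': [334.6, 125.4], 'score': 0.66} [[637. -92.  51.]]
knob_left_grip {'position': [244.0, 154.2], 'score': 0.55} [[581.  79.  50.]]
fence {'position': [286.0, 142.1], 'score': 0.97} [[611.  -2.  18.]]
fence {'position': [214.8, 243.6], 'score': 0.4} [[413. 133.  32.]]
gel_jar {'position': [190.7, 186.3], 'score': 0.85} [[521. 180.  34.]]
round_jar {'position': [215.5, 240.8], 'score': 0.75} [[418. 132.  31.]]
polish {'position': [389.0, 113.6], 'score': 0.58} [[ 659. -194.   56.]]
stamper {'position': [411.8, 155.3], 's
[... 1221 characters left out ...]
8e+00,  3.84634676e-01,  7.89848521e-03, -6.39188130e-05,
       -1.19402071e+00, -2.58612379e-01]), 'joint_vel': array([ 9.03916744e-04,  8.93038949e-06, -2.06610783e-03, -1.62171466e-03,
       -2.58544709e-04, -8.02795022e-04]), 'joint_efforts': array([ 5.43974124e-05, -3.92033029e+01,  1.88607806e+01,  4.19021934e+00,
       -3.27400903e-04, -4.45132954e-06]), 'position': array([173.75527286, 600.32013113, 231.34145332]), 'ee_rot': array([ 9.90087482e-01, -1.40452047e-01, -3.18270385e-05, -1.60850785e-05]), 'contact_force': array([-0.44323232,  0.0522097 , -0.02347642]), 'wrist_torque': array([-0.05063059, -0.01265626, -0.05549859]), 'grasp_force': 0.0, 'gripper_width': 85.5674798929799}
```

```bash
python3 - <<'E'
import cv2
im=cv2.imread("pics/top0.png")[90:270,170:430]; cv2.imwrite("pics/t1.png",cv2.resize(im,None,fx=3,fy=3,interpolation=cv2.INTER_CUBIC))
E
```

```text
(no output)
```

View pics/t1.png

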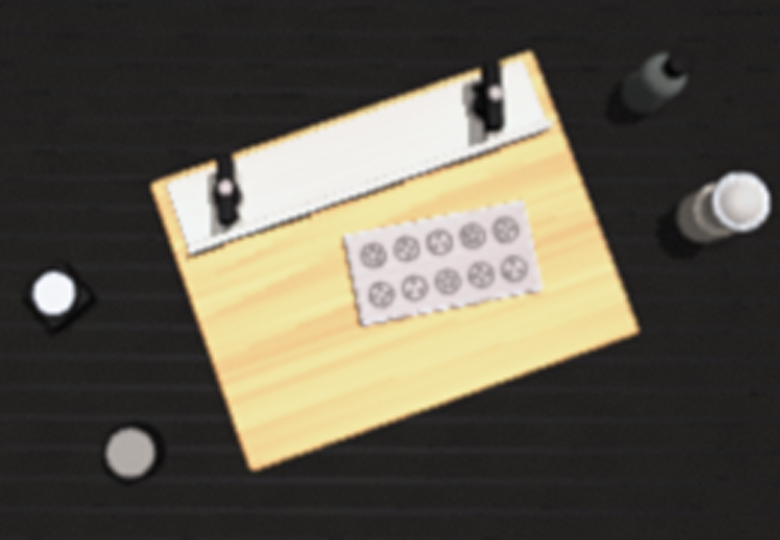

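The top view shows the board turned about 20°, the fence on its upper side, and T-knobs at crop (226,190) and (491,97) with their bars nearly vertical in the image. The plate corners are about (345,235), (522,203), (541,290) and (362,325).

```bash
python3 - <<'E'
from h import *
f=lambda P:[(x/3+170-1/3,y/3+90-1/3) for x,y in P]
b=px2w("top",f([(152,185),(532,52),(638,330),(252,470)]),z=12)
p=px2w("top",f([(345,235),(522,203),(541,290),(362,325)]),z=20)
fe=px2w("top",f([(190,254),(550,130)]),z=28)
kl=px2w("top",f([(225,157),(228,226)]),z=50); kr=px2w("top",f([(490,62),(494,130)]),z=50)
ang=lambda a,b:np.degrees(np.arctan2((b-a)[1],(b-a)[0]))
print("board",b.round(0)[:,:2].tolist(),b.mean(0), [np.linalg.norm(b[i]-b[i-1]).round(0) for i in range(4)], ang(b[3],b[0]),ang(b[2],b[1]),ang(b[1],b[0])-90,ang(b[2],b[3])-90)
print("fence",fe.round(0)[:,:2],fe.mean(0),ang(fe[1],fe[0])-90)
print("plate",p.mean(0),ang(p[1],p[0])-90,ang(p[2],p[3])-90)
for k in(kl,kr): print("knob",k.mean(0),ang(k[1],k[0]))
th=np.radians(np.mean([ang(b[3],b[0]),ang(b[2],b[1]),ang(b[1],b[0])-90,ang(b[2],b[3])-90]))
c=b.mean(0)[:2]; X=np.array([np.cos(th),np.sin(th)]);Y=np.array([-X[1],X[0]])
print("th",np.degrees(th),"c",c,"fence from board",c+45*X,"knobs",c+73*X+90*Y,c+73*X-90*Y)
q=p.mean(0)[:2]-(c+45*X); print("plate in fence",q@X,q@Y)
E
```

```text
board [[593.0, 127.0], [685.0, -125.0], [499.0, -192.0], [407.0, 60.0]] [546.17425174 -32.67913286  12.        ] [np.float64(198.0), np.float64(269.0), np.float64(198.0), np.float64(269.0)] 19.913979687399085 19.79926164574068 19.99785739534083 20.067074413178915
fence [[ 545.  100.]
 [ 628. -132.]] [586.75513293 -15.95065103  28.        ] 19.561928164969686
plate [541.56316046 -63.10336383  20.        ] 10.714846965986311 11.405957259295619
knob [582.09289899  76.57331237  50.        ] 3.0038612388752806
knob [644.24548933 -90.18770395  50.        ] 2.5756246992712235
th 19.94454328541488 c [546.17425174 -32.67913286] fence from board [588.47529676 -17.32916249] knobs [584.09600626  76.82402022] [645.49588773 -92.38015986]
plate in fence -59.71255608766336 -27.02659219901916
```

```bash
cat >> h.py <<'E'
def go(x,y,z,yaw,cmd=None):
    """tool-frame shift/turn fractions from the commanded pose (default: measured) to a tool-down pose"""
    if cmd is None:
        s=arm.read_state(); p=s["position"]; q=R.from_quat(s["ee_rot"])
    else: p=np.array(cmd[:3]); q=R.from_euler("z",cmd[3],degrees=True)*R.from_euler("x",180,degrees=True)
    T=R.from_euler("z",yaw,degrees=True)*R.from_euler("x",180,degrees=True)
    sh=q.inv().apply(np.array([x,y,z])-p)/250; w=(q.inv()*T).as_rotvec()/np.pi
    print("shift",sh.round(4).tolist(),"turn",w.round(4).tolist(), "rows>=",max(np.linalg.norm(sh)*5,np.linalg.norm(w)*180/8.59).round(1))
def st():
    s=arm.read_state(); m=R.from_quat(s["ee_rot"]).as_matrix()
    print("t",s["clock"].__round__(2) if True else 0,"p",s["position"].round(1),"yaw",np.degrees(np.arctan2(m[1,0],m[0,0])).round(2),"zax",m[:,2].round(3),"F",s["contact_force"].round(1),"w",round(s["gripper_width"],1),"g",round(s["grasp_force"],1),"j",s["joints"].round(2))
E
python3 -c "
from h import *
st(); go(380,340,180,3); go(584,77,130,3)"
```

```text
t 0.8 p [173.8 600.3 231.3] yaw -16.15 zax [-0.  0. -1.] F [-0.4  0.1 -0. ] w 85.6 g 0.0 j [ 1.55  0.38  0.01 -0.   -1.19 -0.26]
shift [1.082, 0.7708, 0.2053] turn [-0.0, 0.0, -0.1064] rows>= 6.7
shift [2.1584, 1.5543, 0.4052] turn [-0.0, 0.0, -0.1064] rows>= 13.5
```

arm_command:
  rows:
    - [[0.14, 0.1, 0], [0, 0, 0]]
    - [[0.28, 0.2, 0], [0, 0, 0]]
    - [[0.42, 0.3, 0], [0, 0, 0]]
    - [[0.56, 0.4, 0], [0, 0, 0]]
    - [[0.7, 0.5, 0], [0, 0, 0]]
  grip: 0.5

```text
clock: 1.3
position: [307.9, 430.2, 231.6]
ee_rot: [0.99, -0.14, 0.0, -0.0]
contact_force: [-0.6, 1.0, 0.5]
gripper_width: 42.5
grasp_force: 0.0
```

arm_command:
  rows:
    - [[0.14, 0.1, 0], [0, 0, 0]]
    - [[0.28, 0.2, 0], [0, 0, 0]]
    - [[0.42, 0.3, 0], [0, 0, 0]]
    - [[0.56, 0.4, 0.0], [0, 0, 0]]
    - [[0.7, 0.5, 0], [0, 0, 0]]

```text
clock: 1.8
position: [441.3, 261.4, 231.7]
ee_rot: [0.99, -0.14, 0.0, -0.0]
contact_force: [0.7, 0.8, -0.3]
gripper_width: 42.7
grasp_force: 0.0
```

```bash
python3 -c "
from h import *
st(); go(584,77,130,3)"
```

```text
t 1.8 p [441.3 261.4 231.7] yaw -16.13 zax [ 0.001  0.001 -1.   ] F [ 0.7  0.8 -0.3] w 42.7 g 0.0 j [ 0.85  0.19 -0.26  0.   -1.11  0.44]
shift [0.753, 0.5504, 0.4067] turn [-0.0002, -0.0002, -0.1063] rows>= 5.1
```

arm_command:
  rows:
    - [[0.14, 0.1, 0.08], [0, 0, -0.04]]
    - [[0.28, 0.2, 0.16], [0, 0, -0.08]]
    - [[0.42, 0.3, 0.24], [0, 0, -0.106]]
    - [[0.56, 0.4, 0.32], [0, 0, -0.106]]
    - [[0.7, 0.5, 0.4], [0, 0, -0.106]]

```text
clock: 2.3
position: [574.9, 92.7, 130.8]
ee_rot: [1.0, 0.026, 0.0, -0.0]
contact_force: [-0.4, 0.2, 0.8]
gripper_width: 42.5
grasp_force: 0.0
```

arm_command:
  rows:
    - [[0, 0, 0], [0, 0, 0]]
    - [[0, 0, 0], [0, 0, 0]]
    - [[0, 0, 0], [0, 0, 0]]

```text
clock: 2.6
position: [573.9, 94.7, 131.9]
ee_rot: [1.0, 0.026, 0.001, -0.0]
contact_force: [0.3, 0.1, 0.2]
gripper_width: 42.4
grasp_force: 0.0
```

```bash
python3 - <<'E'
from h import *
st(); im,d=arm.get_image("wrist"); np.save("w1.npy",d); cv2.imwrite("pics/w1.png",im); np.save("w1E.npy",arm.camera_info("wrist")["extrinsics"]); go(584,77,130,3)
E
```

```text
t 2.6 p [573.9  94.7 131.9] yaw 2.97 zax [ 0.001  0.    -1.   ] F [0.3 0.1 0.2] w 42.4 g 0.0 j [ 0.44  0.4  -0.24  0.   -0.93  1.18]
shift [0.0369, 0.0745, 0.009] turn [-0.0002, -0.0005, 0.0001] rows>= 0.4
```

View pics/w1.png

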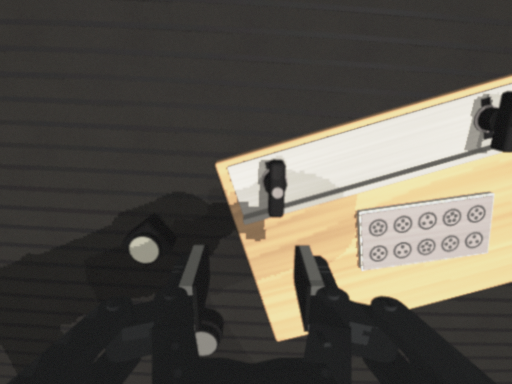

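The wrist view shows the left knob's bar from (277,160) to (276,215), the right knob at the edge near (497,120), and the plate clear of both.

```bash
python3 - <<'E'
from h import *
I=arm.camera_info("wrist")
k=px2w("wrist",[(277,161),(276.5,215.5)],z=50); print(k,k.mean(0)); d=k[0]-k[1]; print(np.degrees(np.arctan2(d[1],d[0])),np.linalg.norm(d))
D=np.load("w1.npy"); print(px2w("wrist",[(277,170),(276,210)],depth=D))
b=px2w("wrist",[(218,163),(277,341)],z=12); print(b)
E
```

```text
[[606.57174804  77.74233207  50.        ]
 [564.12739468  74.74253431  50.        ]] [585.34957136  76.24243319  50.        ]
4.042715070014536 42.55022818388855
[[599.63591733  77.11388279  48.96464117]
 [568.79596566  75.53070199  50.46650895]]
[[593.88944759 123.99484192  12.        ]
 [406.83672992  58.65657288  12.        ]]
```

arm_command:
  rows:
    - [[0.042, 0.074, 0.1], [0, 0, 0]]
    - [[0.042, 0.074, 0.25], [0, 0, 0]]
    - [[0.042, 0.074, 0.37], [0, 0, 0]]
    - [[0.042, 0.074, 0.41], [0, 0, 0]]
    - [[0.042, 0.074, 0.41], [0, 0, 0]]

```text
clock: 3.15
position: [584.5, 77.0, 28.3]
ee_rot: [1.0, 0.027, -0.001, 0.0]
contact_force: [0.2, -0.7, 0.6]
gripper_width: 42.6
grasp_force: 0.0
```

```bash
python3 -c "
from h import *
st(); go(584.7,76.5,30,3)"
```

```text
t 3.15 p [584.5  77.   28.3] yaw 3.04 zax [-0.002 -0.001 -1.   ] F [ 0.2 -0.7  0.6] w 42.6 g 0.0 j [ 0.41  0.54 -0.31  0.   -0.72  1.22]
shift [0.0006, 0.0019, -0.0066] turn [0.0002, 0.0005, 0.0002] rows>= 0.0
```

arm_command:
  rows:
    - [[0, 0, -0.01], [0, 0, 0]]
    - [[0, 0, -0.01], [0, 0, 0]]
    - [[0, 0, -0.01], [0, 0, 0]]
    - [[0, 0, -0.01], [0, 0, 0]]
    - [[0, 0, -0.01], [0, 0, 0]]
  grip: 0

```text
clock: 3.65
position: [586.9, 76.3, 34.1]
ee_rot: [1.0, 0.026, 0.002, -0.0]
contact_force: [-0.8, -1.9, 6.5]
gripper_width: 10.4
grasp_force: 61.7
```

arm_command:
  rows:
    - [[0, 0, 0], [0, 0, 0.04]]
    - [[0, 0, 0], [0, 0, 0.08]]
    - [[0, 0, 0], [0, 0, 0.12]]
    - [[0, 0, 0], [0, 0, 0.16]]
    - [[0, 0, 0], [0, 0, 0.2]]

```text
clock: 4.15
position: [586.5, 74.9, 34.1]
ee_rot: [0.958, -0.286, 0.002, 0.0]
contact_force: [0.1, -7.8, 6.8]
gripper_width: 10.2
grasp_force: 62.0
```

```bash
python3 -c "
from h import *
st()"
```

```text
t 4.15 p [586.5  74.9  34.1] yaw -33.29 zax [ 0.003 -0.001 -1.   ] F [ 0.1 -7.8  6.8] w 10.2 g 62.0 j [ 0.4   0.53 -0.31  0.   -0.72  0.59]
```

arm_command:
  rows:
    - [[0, 0, -0.005], [0, 0, 0.04]]
    - [[0, 0, -0.01], [0, 0, 0.08]]
    - [[0, 0, -0.01], [0, 0, 0.12]]
    - [[0, 0, -0.01], [0, 0, 0.16]]
    - [[0, 0, -0.01], [0, 0, 0.2]]

```text
clock: 4.65
position: [585.2, 73.9, 34.2]
ee_rot: [0.822, -0.569, 0.0, 0.001]
contact_force: [2.2, -9.3, -3.3]
gripper_width: 10.4
grasp_force: 60.3
```

arm_command:
  rows:
    - [[0, 0, 0], [0, 0, 0.015]]
    - [[0, 0, 0], [0, 0, 0.03]]
    - [[0, 0, 0], [0, 0, 0.03]]

```text
clock: 4.95
position: [585.1, 73.8, 34.2]
ee_rot: [0.798, -0.603, 0.001, 0.002]
contact_force: [2.1, -9.1, -3.1]
gripper_width: 10.2
grasp_force: 66.4
```

```bash
python3 -c "
from h import *
st();print(arm.read_state()['wrist_torque'])"
```

```text
t 4.95 p [585.1  73.8  34.2] yaw -74.2 zax [-0.001 -0.004 -1.   ] F [ 2.1 -9.1 -3.1] w 10.2 g 66.4 j [ 0.4   0.53 -0.31  0.   -0.73 -0.13]
[-2.72029187 -0.74687768  1.22570355]
```

arm_command:
  rows:
    - [[0, 0, 0], [0, 0, 0]]
    - [[0, 0, 0], [0, 0, 0]]
    - [[0, 0, 0], [0, 0, 0]]
    - [[0, 0, -0.15], [0, 0, 0]]
    - [[0, 0, -0.32], [0, 0, 0]]
  grip: 0.5

```text
clock: 5.45
position: [584.1, 76.2, 113.3]
ee_rot: [0.796, -0.605, -0.001, 0.002]
contact_force: [2.0, 1.3, 0.0]
gripper_width: 43.0
grasp_force: 0.0
```

```bash
python3 - <<'E'
from h import *
st(); go(635,-75,115,2.7)
im,d=arm.get_image("top"); 
cv2.imwrite("pics/t2.png",cv2.resize(im[90:270,170:430],None,fx=3,fy=3,interpolation=cv2.INTER_CUBIC))
E
```

```text
t 5.45 p [584.1  76.2 113.3] yaw -74.47 zax [-0.004 -0.001 -1.   ] F [2.  1.3 0. ] w 43.0 g 0.0 j [ 0.4   0.43 -0.24 -0.   -0.9  -0.13]
shift [0.6371, -0.0341, -0.0068] turn [0.0011, 0.0008, -0.4287] rows>= 9.0
```

arm_command:
  rows:
    - [[0.13, 0, 0], [0, 0, -0.045]]
    - [[0.26, -0.01, 0], [0, 0, -0.09]]
    - [[0.39, -0.02, 0], [0, 0, -0.135]]
    - [[0.52, -0.03, 0], [0, 0, -0.18]]
    - [[0.637, -0.034, -0.007], [0, 0, -0.225]]

```text
clock: 6.0
position: [636.6, -75.9, 115.7]
ee_rot: [0.957, -0.289, 0.0, -0.0]
contact_force: [0.7, 0.4, 0.4]
gripper_width: 42.9
grasp_force: 0.0
```

arm_command:
  rows:
    - [[0, 0, 0], [0, 0, -0.045]]
    - [[0, 0, 0], [0, 0, -0.09]]
    - [[0, 0, 0], [0, 0, -0.135]]
    - [[0, 0, 0], [0, 0, -0.18]]
    - [[0, 0, 0], [0, 0, -0.204]]

```text
clock: 6.5
position: [636.3, -74.6, 115.8]
ee_rot: [1.0, 0.026, 0.001, -0.0]
contact_force: [-0.0, 0.3, -0.7]
gripper_width: 42.6
grasp_force: 0.0
```

arm_command:
  rows:
    - [[0, 0, 0], [0, 0, 0]]
    - [[0, 0, 0], [0, 0, 0]]

```text
clock: 6.7
position: [636.2, -74.7, 115.7]
ee_rot: [1.0, 0.023, 0.0, -0.0]
contact_force: [0.0, 0.4, -0.7]
gripper_width: 43.0
grasp_force: 0.0
```

```bash
python3 - <<'E'
from h import *
st(); go(645,-91.5,30,2.7)
im,d=arm.get_image("wrist"); cv2.imwrite("pics/w2.png",im)
E
```

```text
t 6.7 p [636.2 -74.7 115.7] yaw 2.67 zax [ 0.001  0.    -1.   ] F [ 0.   0.4 -0.7] w 43.0 g 0.0 j [ 0.14  0.51 -0.1  -0.   -0.96  1.48]
shift [0.0318, 0.069, 0.343] turn [-0.0001, -0.0002, -0.0002] rows>= 1.8
```

View pics/w2.png

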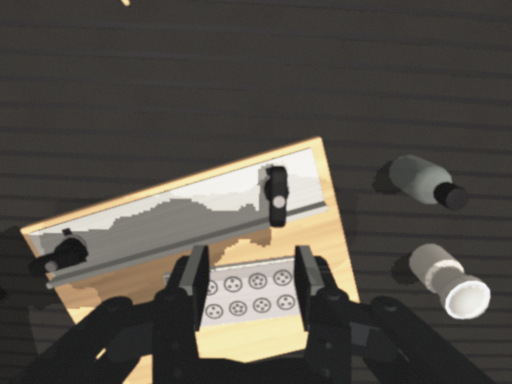

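The left knob's bar now lies along the fence, near (58,256). The right knob's bar runs from (279,168) to (278,226).

```bash
python3 - <<'E'
from h import *
k=px2w("wrist",[(279,168),(278.5,226)],z=50); d=k[0]-k[1]; print(k.mean(0),np.degrees(np.arctan2(d[1],d[0])),np.linalg.norm(d))
k=px2w("wrist",[(34,268),(85,246)],z=50); d=k[0]-k[1]; print(k,np.degrees(np.arctan2(d[1],d[0])),np.linalg.norm(d))
E
```

```text
[646.30417004 -93.92943357  50.        ] 3.8757367921612307 42.76584007963524
[[579.88868058  90.26806535  50.        ]
 [601.47671649  47.11353561  50.        ]] 116.57649050730538 48.25304893667585
```

arm_command:
  rows:
    - [[0.036, 0.068, 0.08], [0, 0, 0]]
    - [[0.036, 0.068, 0.2], [0, 0, 0]]
    - [[0.036, 0.068, 0.3], [0, 0, 0]]
    - [[0.036, 0.068, 0.335], [0, 0, 0]]
    - [[0.036, 0.068, 0.335], [0, 0, 0]]

```text
clock: 7.25
position: [645.1, -91.5, 30.5]
ee_rot: [1.0, 0.024, -0.001, 0.0]
contact_force: [0.0, 0.1, 0.3]
gripper_width: 42.7
grasp_force: 0.0
```

arm_command:
  rows:
    - [[0, 0, 0], [0, 0, 0]]
    - [[0, 0, 0], [0, 0, 0]]
    - [[0, 0, -0.01], [0, 0, 0]]
    - [[0, 0, -0.01], [0, 0, 0]]
    - [[0, 0, -0.01], [0, 0, 0]]
  grip: 0

```text
clock: 7.75
position: [647.2, -92.9, 34.4]
ee_rot: [1.0, 0.024, 0.002, 0.0]
contact_force: [4.3, -5.9, -8.1]
gripper_width: 10.2
grasp_force: 61.9
```

arm_command:
  rows:
    - [[0, 0, 0], [0, 0, 0.04]]
    - [[0, 0, 0], [0, 0, 0.08]]
    - [[0, 0, 0], [0, 0, 0.12]]
    - [[0, 0, 0], [0, 0, 0.16]]
    - [[0, 0, 0], [0, 0, 0.2]]

```text
clock: 8.25
position: [647.0, -94.0, 34.4]
ee_rot: [0.957, -0.289, 0.002, 0.001]
contact_force: [4.3, -10.6, -7.4]
gripper_width: 10.7
grasp_force: 61.8
```

arm_command:
  rows:
    - [[0, 0, 0], [0, 0, 0.04]]
    - [[0, 0, 0], [0, 0, 0.08]]
    - [[0, 0, 0], [0, 0, 0.12]]
    - [[0, 0, 0], [0, 0, 0.16]]
    - [[0, 0, 0], [0, 0, 0.2]]

```text
clock: 8.75
position: [646.2, -94.8, 34.4]
ee_rot: [0.821, -0.571, 0.001, 0.001]
contact_force: [2.6, -12.4, -7.4]
gripper_width: 10.5
grasp_force: 61.9
```

arm_command:
  rows:
    - [[0, 0, 0], [0, 0, 0.015]]
    - [[0, 0, 0], [0, 0, 0.03]]
    - [[0, 0, 0], [0, 0, 0.03]]

```text
clock: 9.05
position: [646.1, -94.9, 34.4]
ee_rot: [0.796, -0.605, 0.001, 0.002]
contact_force: [2.8, -12.5, -8.1]
gripper_width: 10.2
grasp_force: 68.8
```

```bash
python3 -c "
from h import *
st();print(arm.read_state()['wrist_torque'])"
```

```text
t 9.05 p [646.1 -94.9  34.4] yaw -74.41 zax [ 0.    -0.004 -1.   ] F [  2.8 -12.5  -8.1] w 10.2 g 68.8 j [ 0.1   0.62 -0.14  0.01 -0.81  0.16]
[-3.71873978 -0.86374633  1.21654268]
```

arm_command:
  rows:
    - [[0, 0, 0], [0, 0, 0]]
    - [[0, 0, 0], [0, 0, 0]]
    - [[0, 0, 0], [0, 0, 0]]
    - [[0, 0, -0.15], [0, 0, 0]]
    - [[0, 0, -0.3], [0, 0, 0]]
  grip: 0.5

```text
clock: 9.55
position: [645.3, -91.0, 109.6]
ee_rot: [0.795, -0.606, -0.001, 0.001]
contact_force: [0.7, -0.6, 0.4]
gripper_width: 43.0
grasp_force: 0.0
```

```bash
python3 - <<'E'
from h import *
st(); go(470,-90,130,11)
E
```

```text
t 9.55 p [645.3 -91.  109.6] yaw -74.62 zax [-0.002 -0.    -1.   ] F [ 0.7 -0.6  0.4] w 43.0 g 0.0 j [ 0.11  0.53 -0.08 -0.   -0.97  0.16]
shift [-0.1899, 0.6751, -0.0801] turn [0.0005, 0.0007, -0.4757] rows>= 10.0
```

arm_command:
  rows:
    - [[-0.04, 0.13, -0.02], [0, 0, -0.045]]
    - [[-0.08, 0.27, -0.04], [0, 0, -0.09]]
    - [[-0.12, 0.4, -0.06], [0, 0, -0.135]]
    - [[-0.16, 0.54, -0.08], [0, 0, -0.18]]
    - [[-0.19, 0.675, -0.08], [0, 0, -0.225]]

```text
clock: 10.05
position: [469.8, -89.8, 130.6]
ee_rot: [0.957, -0.29, 0.001, -0.001]
contact_force: [-0.4, 0.1, -0.1]
gripper_width: 42.6
grasp_force: 0.0
```

arm_command:
  rows:
    - [[0, 0, 0], [0, 0, -0.045]]
    - [[0, 0, 0], [0, 0, -0.09]]
    - [[0, 0, 0], [0, 0, -0.135]]
    - [[0, 0, 0], [0, 0, -0.18]]
    - [[0, 0, 0], [0, 0, -0.225]]

```text
clock: 10.55
position: [470.9, -89.9, 130.1]
ee_rot: [0.998, 0.059, 0.001, -0.0]
contact_force: [0.5, -0.6, -0.5]
gripper_width: 42.6
grasp_force: 0.0
```

arm_command:
  rows:
    - [[0, 0, 0], [0, 0, -0.025]]
    - [[0, 0, 0], [0, 0, -0.025]]
    - [[0, 0, 0], [0, 0, -0.025]]
  grip: 0.75

```text
clock: 10.85
position: [470.8, -90.1, 129.8]
ee_rot: [0.996, 0.094, 0.001, -0.0]
contact_force: [1.0, -0.3, 0.0]
gripper_width: 64.2
grasp_force: 0.0
```

```bash
python3 - <<'E'
from h import *
st()
im,d=arm.get_image("wrist"); cv2.imwrite("pics/w3.png",cv2.resize(im,(800,600),interpolation=cv2.INTER_CUBIC))
E
```

```text
t 10.85 p [470.8 -90.1 129.8] yaw 10.78 zax [ 0.001  0.    -1.   ] F [ 1.  -0.3  0. ] w 64.2 g 0.0 j [ 0.15  0.25 -0.48 -0.   -0.84  1.61]
```

View pics/w3.png

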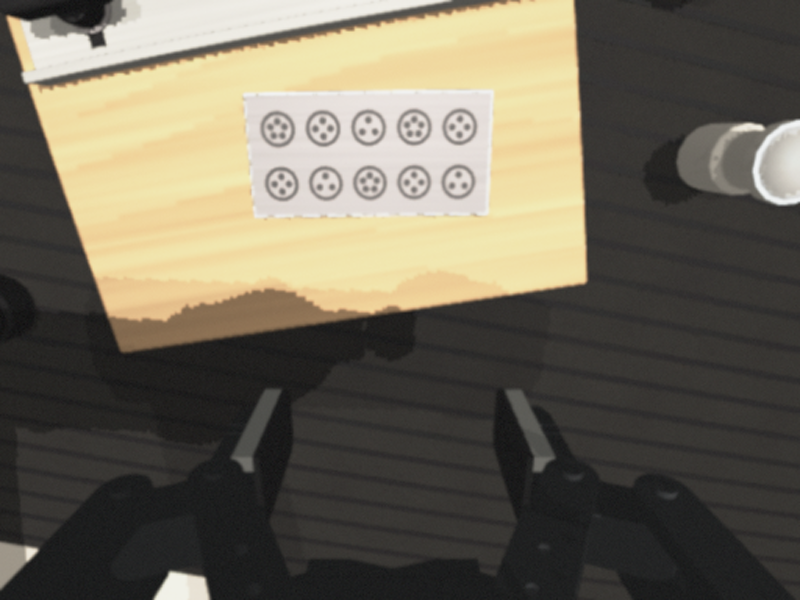

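The plate is undisturbed, with corners at (244,94), (493,91), (489,215) and (255,216). The fingers are spread and aligned with it.

```bash
python3 - <<'E'
from h import *
p=px2w("wrist",[(x/1.5625-.2,y/1.5625-.2) for x,y in [(244,94),(493,91),(489,215),(255,216)]],z=20)
a=lambda u:np.degrees(np.arctan2(u[1],u[0]))
print(p.mean(0),a(p[0]-p[1])-90,a(p[3]-p[2])-90,np.linalg.norm(p[0]-p[1]),np.linalg.norm(p[3]-p[2]),np.linalg.norm(p[0]-p[3]))
c=p.mean(0); st(); go(c[0],c[1],40,11)
# fence base edge
f=px2w("wrist",[(x/1.5625,y/1.5625) for x,y in [(25,80),(535,0)]],z=28); print(f, a(f[0]-f[1])-90)
im,d=arm.get_image("top"); cv2.imwrite("pics/t3.png",cv2.resize(im[90:270,170:430],None,fx=3,fy=3,interpolation=cv2.INTER_CUBIC))
E
```

```text
[541.03942368 -65.64697239  20.        ] 11.384361220622395 11.057584231705633 118.15189755367905 119.09880383875809 57.991301808891635
t 10.9 p [470.8 -90.1 129.7] yaw 10.79 zax [ 0.001  0.    -1.   ] F [-0.7 -0.4 -0.1] w 64.2 g 0.0 j [ 0.15  0.25 -0.48 -0.   -0.84  1.61]
shift [0.2942, -0.0436, 0.359] turn [-0.0, -0.0003, -0.0012] rows>= 2.3
[[ 546.23162421   98.33660511   28.        ]
 [ 620.25647196 -125.46748827   28.        ]] 18.302012400631284
```

View pics/t3.png

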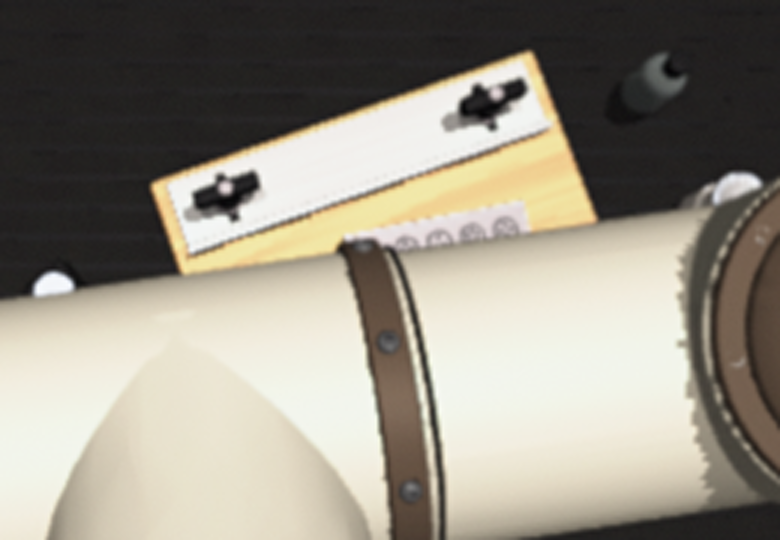

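Both bars lie along the fence, from about (192,200) to (259,180) and from (458,112) to (526,86). Next I lower onto the plate's centre.

arm_command:
  rows:
    - [[0.15, -0.02, 0.1], [0, 0, 0]]
    - [[0.294, -0.042, 0.2], [0, 0, 0]]
    - [[0.294, -0.042, 0.36], [0, 0, 0]]
    - [[0.294, -0.042, 0.41], [0, 0, 0]]
    - [[0.294, -0.042, 0.41], [0, 0, 0]]

```text
clock: 11.45
position: [538.7, -66.6, 24.8]
ee_rot: [0.996, 0.094, -0.003, 0.0]
contact_force: [0.1, 0.3, 0.8]
gripper_width: 63.9
grasp_force: 0.0
```

arm_command:
  rows:
    - [[0, 0, 0.01], [0, 0, 0]]
    - [[0, 0, 0.02], [0, 0, 0]]
    - [[0, 0, 0.03], [0, 0, 0]]
    - [[0, 0, 0.03], [0, 0, 0]]

```text
clock: 11.85
position: [540.9, -66.3, 20.1]
ee_rot: [0.996, 0.094, 0.001, -0.0]
contact_force: [-0.1, -0.2, -0.1]
gripper_width: 64.4
grasp_force: 0.0
```

```bash
python3 -c "
from h import *
st()"
```

```text
t 11.85 p [540.9 -66.3  20.1] yaw 10.84 zax [ 0.001  0.    -1.   ] F [-0.1 -0.2 -0.1] w 64.4 g 0.0 j [ 0.18  0.5  -0.44 -0.   -0.64  1.58]
```

Keep lowering in small steps.

arm_command:
  rows:
    - [[0, 0, 0.008], [0, 0, 0]]
    - [[0, 0, 0.016], [0, 0, 0]]
    - [[0, 0, 0.02], [0, 0, 0]]
    - [[0, 0, 0.02], [0, 0, 0]]

```text
clock: 12.25
position: [540.7, -66.3, 14.1]
ee_rot: [0.996, 0.095, -0.0, 0.0]
contact_force: [0.1, 0.8, 0.6]
gripper_width: 64.0
grasp_force: 0.0
```

arm_command:
  rows:
    - [[0, 0, 0.004], [0, 0, 0]]
    - [[0, 0, 0.008], [0, 0, 0]]
    - [[0, 0, 0.008], [0, 0, 0]]

```text
clock: 12.55
position: [541.4, -66.3, 14.0]
ee_rot: [0.995, 0.095, 0.001, 0.0]
contact_force: [-2.7, 0.3, 9.5]
gripper_width: 63.9
grasp_force: 5.1
```

arm_command:
  rows:
    - [[0, 0, 0.006], [0, 0, 0]]
    - [[0.02, -0.003, 0.006], [0, 0, -0.01]]
    - [[0.04, -0.006, 0.006], [0, 0, -0.025]]
    - [[0.06, -0.009, 0.006], [0, 0, -0.04]]
    - [[0.08, -0.013, 0.006], [0, 0, -0.05]]

```text
clock: 13.05
position: [561.9, -59.5, 13.9]
ee_rot: [0.985, 0.174, 0.002, 0.001]
contact_force: [-2.1, -1.5, 16.5]
gripper_width: 64.2
grasp_force: 7.9
```

```bash
python3 - <<'E'
from h import *
st()
im,d=arm.get_image("wrist"); cv2.imwrite("pics/w4.png",cv2.resize(im,(800,600),interpolation=cv2.INTER_CUBIC))
E
```

```text
t 13.05 p [561.9 -59.5  13.9] yaw 20.01 zax [ 0.004 -0.    -1.   ] F [-2.1 -1.5 16.5] w 64.2 g 7.9 j [ 0.18  0.53 -0.39  0.   -0.64  1.74]
```

View pics/w4.png

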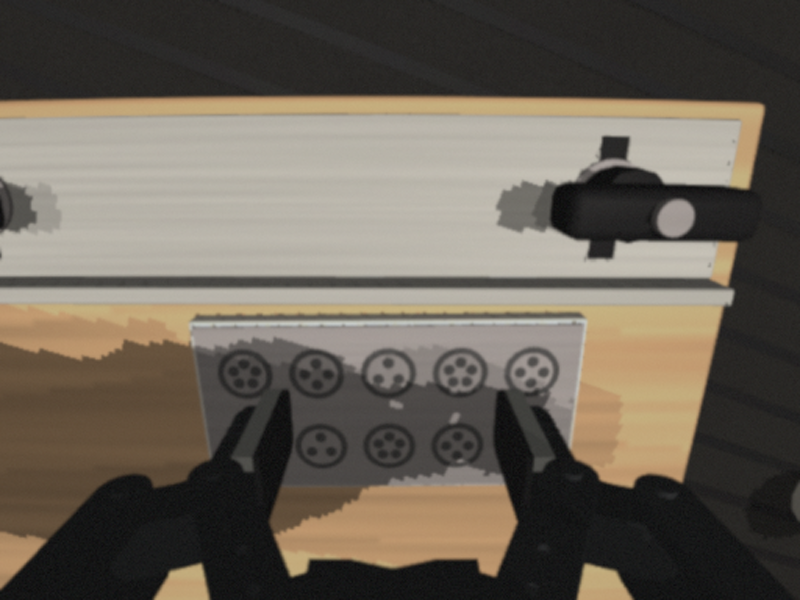

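The plate follows the fingers and lies parallel to the fence, with a gap of several mm (fence edge at row 300, plate edge at row 320). The right knob's bar is along the fence.

arm_command:
  rows:
    - [[0.01, 0, 0.002], [0, 0, 0]]
    - [[0.02, 0, 0.004], [0, 0, 0]]
    - [[0.03, 0, 0.006], [0, 0, 0]]
    - [[0.036, 0, 0.006], [0, 0, 0]]
    - [[0.036, 0, 0.006], [0, 0, 0]]

```text
clock: 13.6
position: [568.9, -57.2, 13.9]
ee_rot: [0.985, 0.173, 0.0, 0.001]
contact_force: [-8.1, -2.3, 26.0]
gripper_width: 64.1
grasp_force: 13.2
```

```bash
python3 -c "
from h import *
st();F=arm.read_state()['contact_force'];print(F@[.94,.342,0])"
```

```text
t 13.6 p [568.9 -57.2  13.9] yaw 19.95 zax [ 0.001 -0.002 -1.   ] F [-8.1 -2.3 26. ] w 64.1 g 13.2 j [ 0.18  0.54 -0.37  0.   -0.66  1.73]
-8.36834783223127
```

arm_command:
  rows:
    - [[0.004, 0, 0], [0, 0, 0]]
    - [[0.008, 0, 0], [0, 0, 0]]
    - [[0.008, 0, 0], [0, 0, 0]]

```text
clock: 13.9
position: [569.0, -57.2, 13.9]
ee_rot: [0.985, 0.173, -0.001, 0.001]
contact_force: [-10.4, -4.1, 29.0]
gripper_width: 63.9
grasp_force: 14.7
```

```bash
python3 -c "
from h import *
st();F=arm.read_state()['contact_force'];print(F@[.94,.342,0])"
```

```text
t 13.9 p [569.  -57.2  13.9] yaw 19.9 zax [-0.002 -0.002 -1.   ] F [-10.4  -4.1  29. ] w 63.9 g 14.7 j [ 0.18  0.54 -0.37  0.   -0.66  1.73]
-11.171474135170268
```

arm_command:
  rows:
    - [[0.004, 0, 0], [0, 0, 0]]
    - [[0.008, 0, 0], [0, 0, 0]]
    - [[0.01, 0, 0], [0, 0, 0]]
    - [[0.01, 0, 0], [0, 0, 0]]
    - [[0.01, 0, 0], [0, 0, 0]]

```text
clock: 14.4
position: [569.1, -57.1, 13.8]
ee_rot: [0.985, 0.172, -0.004, 0.001]
contact_force: [-13.6, -5.8, 32.3]
gripper_width: 64.1
grasp_force: 16.5
```

```bash
python3 - <<'E'
from h import *
st();F=arm.read_state()['contact_force'];print(F@[.94,.342,0])
im,d=arm.get_image("wrist"); cv2.imwrite("pics/w5.png",cv2.resize(im,(800,600),interpolation=cv2.INTER_CUBIC))
E
```

```text
t 14.4 p [569.1 -57.1  13.8] yaw 19.85 zax [-0.007 -0.003 -1.   ] F [-13.6  -5.8  32.3] w 64.1 g 16.5 j [ 0.18  0.54 -0.37  0.   -0.67  1.73]
-14.764790047489772
```

View pics/w5.png

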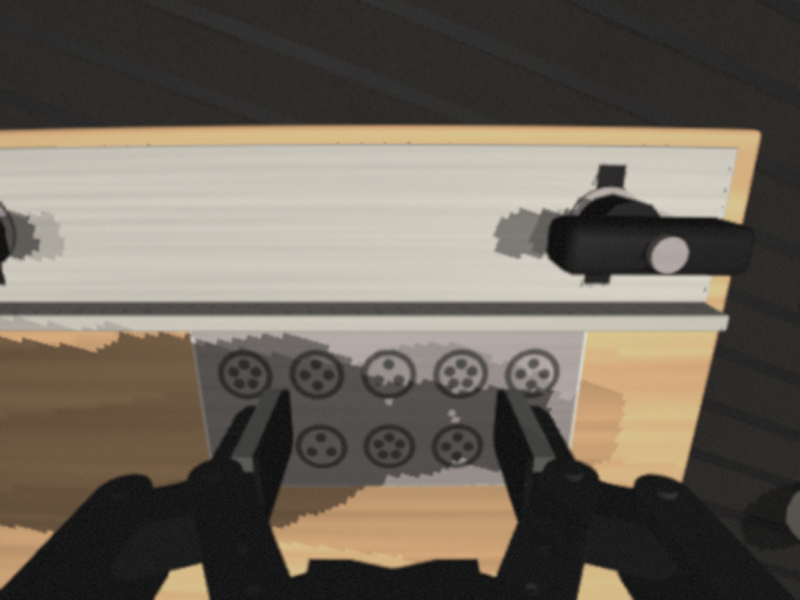

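The plate's long edge sits against the fence (row 330) along its whole length, parallel to it. The push reads about 32 N down and 15 N toward the fence. I'll hold briefly and hand in.

arm_command:
  rows:
    - [[0, 0, 0], [0, 0, 0]]
    - [[0, 0, 0], [0, 0, 0]]
    - [[0, 0, 0], [0, 0, 0]]
    - [[0, 0, 0], [0, 0, 0]]
    - [[0, 0, 0], [0, 0, 0]]

```text
clock: 14.95
position: [569.1, -57.1, 13.8]
ee_rot: [0.985, 0.172, -0.004, 0.001]
contact_force: [-14.9, -4.5, 33.0]
gripper_width: 64.1
grasp_force: 16.5
```

```bash
python3 -c "
from h import *
st(); print(arm.job_done())"
```

```text
t 14.95 p [569.1 -57.1  13.8] yaw 19.84 zax [-0.007 -0.003 -1.   ] F [-14.9  -4.5  33. ] w 64.1 g 16.5 j [ 0.18  0.54 -0.37  0.   -0.67  1.73]
the job is handed in; nothing more can be done
None
```

I handed the job in at about 15 s, with no verdict returned: both T-knobs were turned clockwise until they stopped, and the plate was held flush on the fence (about 33 N down, 15 N toward it); I never touched the jars, bottle or stamper.

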